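Close the roll slicer's guard and hold its start key turned

TASK

The roll slicer is loaded: first swing its open guard fully shut, then take the red-headed key from the wooden stand, push it fully home in the keyhole of the yellow switch box (its pins are sticky: wiggle it a little if it drags) and turn it clockwise, seen from above, a quarter turn to its stop. It is a hold-to-run switch that springs back when let go, so finish still gripping the key and holding it turned at the stop, with the guard shut; do not knock over or push away the jar or the pastry brush.

Things in the scene. Friction and masses are not known exactly. Their poses are not given: they have to be found in the camera images.
- guard (a joint): hinge angle of the guard of the white and steel roll slicer, rad: 0 is shut, grows as it opens upward; starts about 0.55 to 1.0. The hinge is stiff enough that the guard stays where it is left; it takes about 1 to 4 N down on the red bar to close it. It is pressed shut onto the trough's rim (there is no latch).
- guard_bar (a point): middle of the top face of the red bar (24 mm deep, 120 mm long, 16 mm high) on the outer side of the guard near its free edge, nearest the robot. The guard is a clear panel in a steel frame, 210 x 270 x 6 mm. Axes: y along the bar and the hinge, z out of the guard's top face (up when shut), x from the bar towards the hinge. When shut this point is 0.1445 m above the table.
- guard_hinge (a point): middle of the guard's hinge line, at the far side of the trough, 0.1225 m above the table; the bar's point lies 195 mm from it along the guard and 22 mm off it. Axes turn with the guard as for guard_bar. The slicer's body is 360 mm deep, 280 mm wide; its motor housing behind the hinge is 155 mm high.
- key_center (a point): centre of the key's flat red head, 34 mm wide (x), 10 thick (y), 44 high (z), black patch on each flat. Upright in the stand at the start, z up; lift it 25 mm straight up to clear. Below the head's underside (22 mm below this point): a round neck, 5 mm thick and 11 long, then a flat bit 18 wide (x), 5 thick (y), rounded tip; 25 mm in all. A half turn about z gives the same key. About 45 g.
- key_shoulder (a point): centre of the underside of the key's red head; axes as for key_center. Reads nothing while held.
- key_stand: wooden block 70 x 50 mm, 34 mm high, fixed to the bench, with a slot 20 x 7 mm along its x in which the key's bit stands; the head rests on its top. Origin: centre of its underside.
- keyhole (a point): centre of the keyhole's mouth in the level face, 72 mm up, of the yellow switch box (90 x 90 mm). A slot along this point's x, 20 x 7 mm, edges bevelled 3 mm; z up. The key goes straight down 25 mm, its width along the slot, till the head's underside rests on the face. From 8 mm depth on two sticky spring pins drag (5 to 10 N; a wiggle helps). It turns only within 3 mm of home.
- switch (a joint): angle of the lock cylinder under the keyhole, rad: 0 at rest with its slot in line with the keyhole, grows clockwise seen from above, end stop at 1.6. A spring of up to 0.08 N m turns it back; the key has about 0.1 rad of slack in it, so the key must be turned some 0.1 rad further than this reading.
- jar: glass jar with white cap, 68 mm across, 120 mm high, loose bystander. Origin: centre of its underside.
- brush: pastry brush lying flat, 200 mm long along its x, 42 mm wide, 20 mm high, loose bystander. Origin: centre of its underside.

How it is judged:
On the way, in this order (a step that is already met when the one before it is completed fails the run):
1. the guard is shut (value of joint guard below 0.06 rad), for 0.2 s.
2. the key is home in the keyhole, not yet turned (z of key_shoulder in the frame of keyhole below 0.004 m and horizontal distance between key_shoulder and keyhole below 0.004 m and value of joint switch below 0.7 rad), for 0.05 s.
3. the key, home, is turned a quarter (z of key_shoulder in the frame of keyhole below 0.004 m and value of joint switch above 1.3 rad), for 0.3 s.
At the end, for the whole second after the job is handed in: Guard shut (under 0.06 rad); key home in the keyhole (head's underside within 4 mm of the face and of the hole's centre); lock cylinder turned clockwise past 1.3 rad (a quarter turn less 15 degrees) and kept there against its spring by the fingers gripping the key (over 1 N) (all of step 3 and value of joint guard below 0.06 rad and horizontal distance between key_shoulder and keyhole below 0.004 m and contact force between the fingers and key above 1 N); the arm keeps its last pose, push and grip.
It fails at once if the jar is knocked or pushed more than 30 mm (distance of jar from where it was at the start of the episode above 0.03 m).
It fails at once if the brush is pushed more than 30 mm (distance of brush from where it was at the start of the episode above 0.03 m).
It also fails if it takes over 64 s, if anything falls off the work surface, if the arm or the gripper's body presses on something with over 40 N, if the wrist force passes 120 N, or if a joint passes its speed limit or range.

ROBOT

A 6-joint arm with a two-finger parallel gripper is mounted at the origin on the work surface. World frame = base frame: x ahead of the robot, y to its left, z up, the work surface at z = 0. Lengths are in m, angles in rad, forces in N, time in s.
With the tool pointing down it reaches from about 0.2 to 0.875 m from the base axis. Payload 3.4 kg.
Tool frame: the origin (TCP) lies midway between the tips of the shut fingers; the grasp point (between the pads) lies 19 mm behind it (ctrl.grip_point_offset is the y of the grasp point in the tool frame, in m); y points along the fingers, z is the direction in which the jaws open and shut, and the axes are right-handed (so a half turn about y gives the same grasp; the last joint's range is limited). The gripper opens to 94 mm and grips with 3 to 60 N. Pads are 16 mm wide; open, the fingers measure 119 mm over their backs; the gripper's body (75 mm by 177 mm) begins 78 mm behind the grasp point.
Start: joints at [-1.273, 0.276, 1.505, -0, 1.361, -0.121], TCP at [0.234, -0.525, 0.205] pointing down, gripper open.
Joint ranges: [-2.89, 2.89], [-0.75, 2.08], [0.22, 2.7], [-1.18, 4.32], [0.11, 2.71], [-2.7, 2.7]. Speed limits (rad/s): [2.57, 2.57, 3.14, 3.14, 3.14, 3.14].

INTERFACE

Orientations are given as [roll, pitch, yaw] about the fixed x, y, z axes, in that order (R = Rz(yaw) Ry(pitch) Rx(roll)).
In Python, from workcell import ctrl gives the robot as it stands. The module is installed in compiled form; this text tells all that it offers.
- The arm moves only by the tool move_arm, never from a script. Its argument "plan" is text: rows parted by semicolons, each of 7 numbers parted by spaces: the shift along the world's x, y, z in cm, then the turn, a rotation vector about the world's x, y, z in rad, then the finger opening in cm, from 0 to 9.4. In form: tx ty tz wx wy wz gripper; .... A call has 1 to 12 rows; each row shifts and turns the commanded pose from where the row before left it; what a row does not reach is not made up. A row lasts 1/10 s, in which the tool goes at most 50 mm and 8.59 degrees, less where a joint would pass 70% of its speed; a pose out of reach is approached as far as the arm can. A call with a gripper value outside its range is refused whole. The fingers move at their own pace and stop on an object; the grip force is fixed at half the most. Time passes only in rows, so rows that do not move let the fingers close. It gives the time, the measured TCP pose, the force and the opening at its end, in the units of the state.
- ctrl.get_obs(): the state, without advancing time (a new reading comes with each control period).
- ctrl.read_camera(name): name is "scene" or "top" or "wrist"; returns a dict with "img" (400x640x3 uint8, blue, green, red), "camera_matrix" (3x3 intrinsics, pixels), "world_from_camera" (4x4, takes a point from camera to world coordinates); the wrist camera has in their place "tool_from_camera" (4x4, takes a point from camera to tool coordinates, whose origin is the TCP and whose axes are the tool frame's). Camera axes: x right, y down, z forward; pixel columns grow to the right and rows downward; lengths in m; the calibration is good to about 2 mm. A picture is of the moment at which its call begins: read the wrist's pose just before it. There is no depth.
- ctrl.hand_in(): hands the job in, once; it reports no verdict.
Trained networks look in the newest picture that a camera, given by its name, has taken for a name from the list of things; names that differ only in an ending like _2 or _b are one class to them, and where a whole thing is asked for, a point or a joint stands for the part that bears it (a point fixed in the world has none). Each returns a list of dicts, best first, with "confidence" (0 to 1); they miss things now and then, are a little off and sometimes report something else, mostly with a low value. They report only what shows in the picture. A call takes as long as a camera call.
- ctrl.recognise(camera, label): "at" ([column, row] in pixels, amid what is visible of it).
The state is a dict: "t": time; "joints": joint angles; "joint_velocities": joint speeds; "joint_efforts": joint torques, N m; "eef_pos": TCP position; "tcp_rot": TCP orientation; "wrist_force": force on the tool from outside, world axes, zero at the start; "moment": the same for the moment, N m; "finger_gap": finger opening in m.
Only numpy, scipy, OpenCV 4.12 (cv2) and the standard library are available. Lean on these libraries where they do the work, as an engineer would, in place of code of your own. Each camera call takes 0.05 s, during which the arm holds its last target.

## Working session

There is one attempt and no reset: what is moved stays moved. The work goes in short steps, Python scripts to look and compute and a tool call to move; the robot and the scene stay as the last step left them, time stands still between calls to the robot, and variables do not carry over. Pictures are saved under pics/ and viewed, and the job is handed in when it is done.

Besides the shell and the picture viewer there is one more tool, called after ">>>" as name(argument=value, ...) on one line, values as JSON. move_arm: Moves the arm, as the interface text tells. Its arguments: {"type":"object","properties":{"plan":{"type":"string"}},"required":["plan"]}

```bash
mkdir -p pics; cat > h.py <<'E'
import numpy as np, cv2, json
from workcell import ctrl
from scipy.spatial.transform import Rotation as R
def snap(n,f):
    o=ctrl.get_obs(); c=ctrl.read_camera(n); cv2.imwrite('pics/'+f,c['img'])
    K=np.array(c['camera_matrix'])
    if 'world_from_camera' in c: T=np.array(c['world_from_camera'])
    else:
        W=np.eye(4); W[:3,:3]=R.from_euler('xyz',o['tcp_rot']).as_matrix(); W[:3,3]=o['eef_pos']
        T=W@np.array(c['tool_from_camera'])
    return c['img'],K,T
def onz(K,T,p,z):
    d=T[:3,:3]@np.linalg.inv(K)@np.array([p[0],p[1],1.]); o=T[:3,3]
    return o+d*(z-o[2])/d[2]
def proj(K,T,X):
    X=np.atleast_2d(X); c=(X-T[:3,3])@T[:3,:3]; q=c@K.T; return q[:,:2]/q[:,2:]
E
python3 - <<'E'
from h import *
print(ctrl.get_obs())
for n in ['scene','top','wrist']:
    img,K,T=snap(n,n+'0.png'); print(n,K.tolist(),T.round(4).tolist())
    for l in ['guard_bar','guard_hinge','key_center','key_stand','keyhole','jar','brush','guard','switch']:
        try: r=ctrl.recognise(n,l)
        except Exception as e: r=[{'at':str(e)[:60],'confidence':0}]
        print(l,[(x['at'],round(x['confidence'],2)) for x in r[:3]])
E
```

```text
{'t': 0.0, 'joints': array([-1.27300221e+00,  2.76578028e-01,  1.50611382e+00, -7.20508595e-06,
        1.36070543e+00, -1.20996393e-01]), 'joint_velocities': array([ 0.00092547, -0.00029161, -0.00097253,  0.00137786,  0.00088076,
       -0.00052384]), 'joint_efforts': array([ 1.48647367e-03, -4.04575789e+01, -2.37231445e+01,  6.99799508e-02,
        3.41910578e-02, -1.30156141e-04]), 'eef_pos': array([ 0.23365332, -0.5247638 ,  0.20462213]), 'tcp_rot': array([-1.57258861e+00,  2.10827971e-04, -2.72280082e+00]), 'wrist_force': array([ 0.4332916 , -0.85291577, -0.47660201]), 'moment': array([0.05232936, 0.07092289, 0.00532233]), 'finger_gap': 0.09364859593109254}
scene [[420.10106648600595, 0.0, 316.93678997846297], [0.0, 420.10106648600595, 198.25509878953673], [0.0, 0.0, 1.0]] [[-0.689, 0.5614, -0.4583, 0.9478], [0.7247, 0.524, -0.4475, 0.3575], [-0.0111, -0.6405, -0.7679, 0.7599], [0.0, 0.0, 0.0, 1.0]]
guard_bar [([418.9, 279.4], 0.79)]
guard_hinge [([420.2, 278.7], 0.64), ([242.3, 160.3], 0.33)]
key_center [([243.2, 147.2], 0.71)]
key_stand [([243.4, 161.5], 0.79)]
keyhole [([326.
[... 335 characters left out ...]
389], [0.0, 0.0, 0.0, 1.0]]
guard_bar [([446.9, 205.2], 0.43)]
guard_hinge [([189.5, 159.4], 0.87)]
key_center [([444.3, 202.4], 0.56), ([351.2, 232.6], 0.42), ([188.6, 162.7], 0.34)]
key_stand [([436.7, 207.4], 0.79)]
keyhole [([352.4, 232.3], 0.88)]
jar [([388.9, 134.9], 0.97)]
brush [([235.2, 286.2], 0.77)]
guard [([190.5, 163.3], 0.6)]
switch []
wrist [[333.10021404785454, 0.0, 317.94693312001954], [0.0, 333.10021404785454, 197.76371800588473], [0.0, 0.0, 1.0]] [[0.4056, -0.8749, -0.2648, 0.3101], [-0.914, -0.3887, -0.1159, -0.4911], [-0.0015, 0.289, -0.9573, 0.385], [0.0, 0.0, 0.0, 1.0]]
guard_bar []
guard_hinge []
key_center []
key_stand []
keyhole []
jar []
brush []
guard []
switch []
```

View pics/scene0.png

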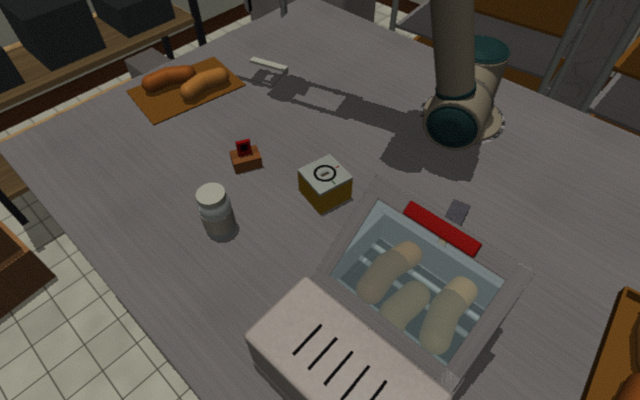

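View pics/top0.png

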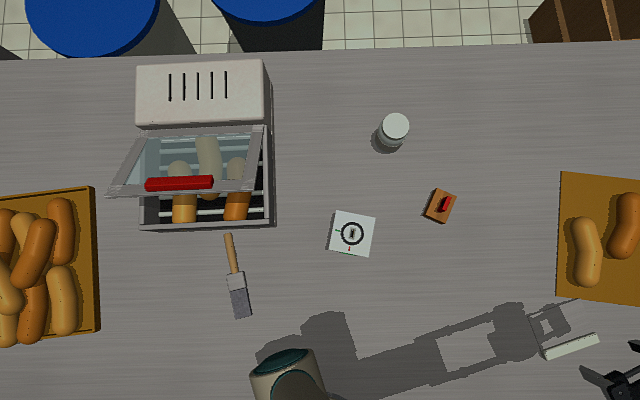

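```bash
python3 - <<'E'
import cv2
a=cv2.imread('pics/top0.png')
cv2.imwrite('pics/t_slicer.png',cv2.resize(a[60:270,70:290],None,fx=2.8,fy=2.8,interpolation=cv2.INTER_CUBIC))
cv2.imwrite('pics/t_key.png',cv2.resize(a[170:260,310:470],None,fx=5,fy=5,interpolation=cv2.INTER_CUBIC))
E
```

```text
(no output)
```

View pics/t_slicer.png

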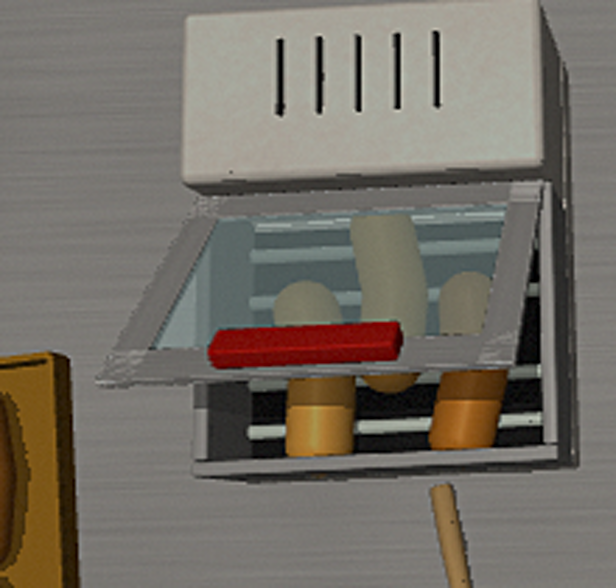

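View pics/t_key.png

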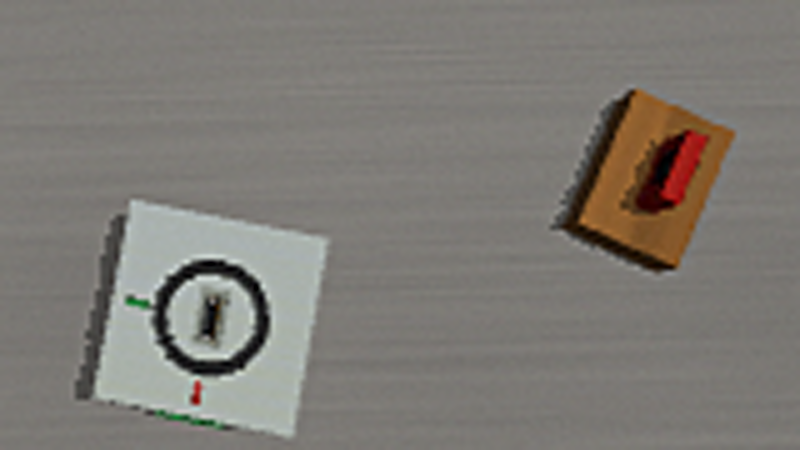

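```bash
python3 - <<'E'
from h import *
from scipy.optimize import least_squares
_,K1,T1=snap('top','t1.png'); _,K2,T2=snap('scene','s1.png')
c=lambda p:np.array(p)/5+[310,170]
for nm,z,ps in [('box',.072,[(130,200),(328,238),(296,436),(95,399)]),('slot',.072,[(215,292),(209,342)]),('stand',.034,[(635,90),(735,130),(675,268),(580,225)]),('keytop',.078,[(690,130),(710,135),(682,208),(665,200)])]:
    q=np.array([onz(K1,T1,c(p),z)[:2] for p in ps]); print(nm,q.round(4).tolist(),q.mean(0).round(4))
    if len(q)==4:
        for a,b in((0,3),(1,2),(0,1),(3,2)): d=q[a]-q[b]; print('  ',np.linalg.norm(d).round(4),np.degrees(np.arctan2(d[1],d[0])).round(1))
s=lambda p:np.array(p)/2.8+[70,60]
obs=[(1,s((210,350)),(-.195,.06,.014)),(1,s((402,337)),(-.195,-.06,.014)),(1,s((100,385)),(-.21,.135,.003)),(1,s((513,368)),(-.21,-.135,.003)),
(2,(405,208),(-.195,-.06,.014)),(2,(479,248),(-.195,.06,.014)),(2,(530,270),(-.21,.135,.003)),(2,(370,178),(-.21,-.135,.003))]
def f(p):
    hx,hy,yaw,th=p; M=R.from_euler('zy',[yaw,th]).as_matrix()
    r=[]
    for v,px,l in obs:
        X=np.array([hx,hy,.1225])+M@np.array(l)
        K,T=((K1,T1),(K2,T2))[v-1]; r+=list(proj(K,T,X)[0]-px)
    return r
r=least_squares(f,[.65,.3,0,.8],loss='soft_l1'); print(r.x, np.round(f(r.x),1))
hx,hy,yaw,th=r.x
for t in np.linspace(th,0,8):
    M=R.from_euler('zy',[yaw,t]).as_matrix(); print(round(t,2),(np.array([hx,hy,.1225])+M@[-.195,0,.022]).round(4))
for n,(K,T,a,z) in dict(jar=(K1,T1,(395,124),.12),brush=(K1,T1,(235.2,286.2),.01)).items(): print(n,onz(K,T,a,z))
for p in [(229,235),(243,317)]: print(onz(K1,T1,p,.012))
E
```

```text
box [[0.5237, -0.0517], [0.5044, -0.1396], [0.4175, -0.1219], [0.4357, -0.0337]] [ 0.4703 -0.0867]
   0.0899 -11.5
   0.0888 -11.5
   0.09 77.6
   0.09 78.3
slot [[0.4816, -0.0884], [0.4596, -0.0849]] [ 0.4706 -0.0866]
stand [[0.5732, -0.2908], [0.5531, -0.3361], [0.4893, -0.3039], [0.5104, -0.2613]] [ 0.5315 -0.298 ]
   0.0694 -25.1
   0.0714 -26.8
   0.0496 66.0
   0.0476 63.7
keytop [[0.5481, -0.3017], [0.5456, -0.3104], [0.5134, -0.2959], [0.5171, -0.2886]] [ 0.531  -0.2992]
   0.0336 -22.9
   0.0354 -24.3
   0.009 74.1
   0.0082 62.7
[0.70850953 0.24087869 0.0463827  0.65204836] [ 1.7  0.1 -0.3  0.9 -1.2  0.2  1.8 -2.5 -0.6 -0.7 -3.3  1.2  3.1  0.1
  2.4  0. ]
0.65 [0.567  0.2318 0.2582]
0.56 [0.555  0.2318 0.2444]
0.47 [0.5443 0.2318 0.2296]
0.37 [0.5351 0.2318 0.2139]
0.28 [0.5273 0.2318 0.1974]
0.19 [0.5212 0.2318 0.1802]
0.09 [0.5166 0.2318 0.1625]
0.0 [0.5137 0.2318 0.1445]
jar [ 0.70395244 -0.18472751  0.12      ]
brush [0.35582999 0.18948234 0.01      ]
[0.47607442 0.20480218 0.012     ]
[0.28565377 0.1702596  0.012     ]
```

>>> move_arm(plan="1.6 3.8 1 0 0 0.142 0;1.6 3.8 1 0 0 0.142 0;1.6 3.8 1 0 0 0.142 0;1.6 3.8 1 0 0 0.142 0;1.6 3.8 1 0 0 0.142 0;1.6 3.8 1 0 0 0.142 0;1.6 3.8 1 0 0 0.142 0;1.6 3.8 1 0 0 0.142 0;1.6 3.8 0 0 0 0.142 0;1.6 3.8 0 0 0 0.142 0;1.6 3.8 0 0 0 0.142 0;1.6 3.8 0 0 0 0.142 0")

```text
t: 2.8
eef_pos: [0.4262, -0.0677, 0.2858]
tcp_rot: [-1.57, -0.001, -1.013]
wrist_force: [-0.0, 0.3, 0.2]
finger_gap: 0.0022
```

>>> move_arm(plan="1.8 3.8 0 0 0 0.142 0;1.8 3.8 0 0 0 0.142 0;1.8 3.8 0 0 0 0.142 0;1.8 3.8 0 0 0 0.142 0;1.8 3.8 0 0 0 0 0;1.8 3.8 0 0 0 0 0;1.8 3.8 0 0 0 0 0;1.4 3.5 0 0 0 0 0;0 0 0 0 0 0 0")

```text
t: 3.7
eef_pos: [0.5671, 0.2359, 0.2842]
tcp_rot: [-1.569, 0.001, -0.447]
wrist_force: [-0.7, -1.0, -0.4]
finger_gap: 0.0004
```

```bash
python3 - <<'E'
from h import *
o=ctrl.get_obs(); print(o['t'],o['joints'].round(3),o['eef_pos'],o['tcp_rot'],o['wrist_force'],o['finger_gap'])
a=snap('scene','s2.png')[0]; b=snap('wrist','w2.png')[0]
cv2.imwrite('pics/c2.png',np.hstack([a[80:,200:],b[:320:,:360]])[:, :800])
E
```

```text
3.7 [ 0.28   0.305  1.271  0.002  1.565 -0.845] [0.56707636 0.23587953 0.28422544] [-1.56906332e+00  1.16205333e-03 -4.46599625e-01] [-0.68211786 -0.95569651 -0.36325456] 0.0004465513881575379
```

View pics/s2.png

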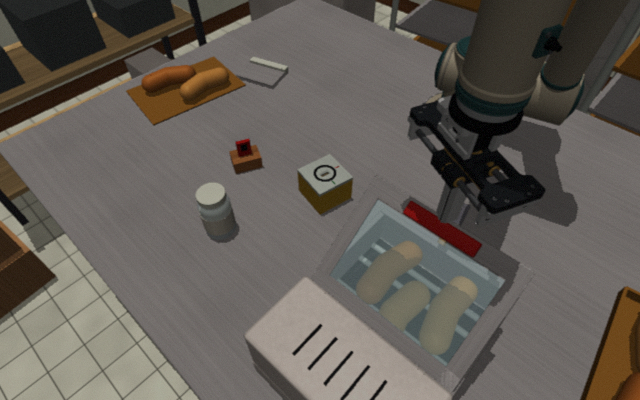

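View pics/w2.png

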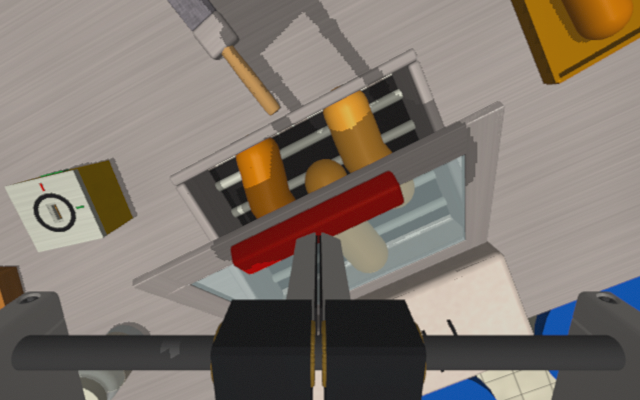

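>>> move_arm(plan="0 0 -1.4 0 0 0 0;-0.2 0 -1.2 0 0 0 0;-0.8 0 -1 0 0 0 0;-0.6 0 -0.7 0 0 0 0;-0.6 0 -0.75 0 0 0 0")

```text
t: 4.3
eef_pos: [0.5441, 0.2305, 0.2351]
tcp_rot: [-1.57, -0.002, -0.452]
wrist_force: [1.4, -0.1, 1.6]
finger_gap: 0.0007
```

>>> move_arm(plan="-0.4 0 -1 0 0 0 0;-0.4 0 -1 0 0 0 0;-0.5 0 -1 0 0 0 0;-0.4 0 -1 0 0 0 0;-0.3 0 -1 0 0 0 0;-0.3 0 -1 0 0 0 0;-0.3 0 -1 0 0 0 0;-0.2 0 -1 0 0 0 0")

```text
t: 5.1
eef_pos: [0.5159, 0.2316, 0.1541]
tcp_rot: [-1.571, -0.0, -0.451]
wrist_force: [0.6, -1.9, 1.2]
finger_gap: 0.0005
```

```bash
python3 - <<'E'
from h import *
snap('scene','s3.png')
E
```

```text
(no output)
```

View pics/s3.png

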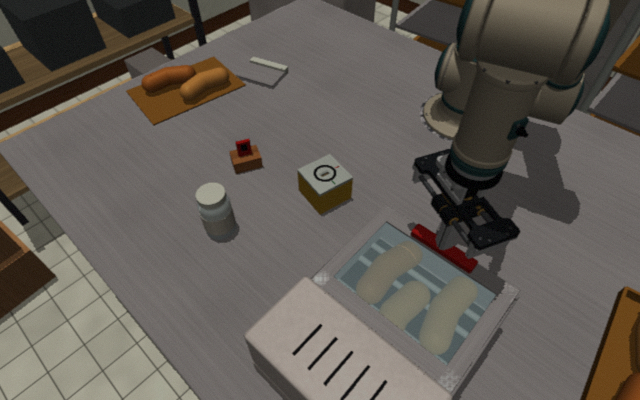

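Nearly shut: the finger tip sits on the bar at (445,240). Pressing on to the stop.

>>> move_arm(plan="-0.1 0 -0.5 0 0 0 0;0 0 -0.4 0 0 0 0;0 0 -0.2 0 0 0 0;0 0 -0.2 0 0 0 0;0 0 0 0 0 0 0;0 0 0 0 0 0 0")

```text
t: 5.75
eef_pos: [0.5146, 0.2318, 0.1446]
tcp_rot: [-1.57, -0.001, -0.451]
wrist_force: [-5.7, -0.8, 14.3]
finger_gap: 0.0005
```

>>> move_arm(plan="0 0 0 0 0 0 0;0 0 0 0 0 0 0;0 0 1 0 0 0 0;0 0 3 0 0 0 0;0 0 4 0 0 0 0;0 0 4 0 0 0 0")

```text
t: 6.35
eef_pos: [0.515, 0.2318, 0.2631]
tcp_rot: [-1.571, 0.0, -0.451]
wrist_force: [0.7, 0.3, -0.2]
finger_gap: 0.0007
```

```bash
python3 - <<'E'
from h import *
snap('scene','s4.png')
_,K,T=snap('top','t4.png')
print(ctrl.get_obs()['eef_pos'])
E
```

```text
[0.51849842 0.23290756 0.26827407]
```

View pics/s4.png

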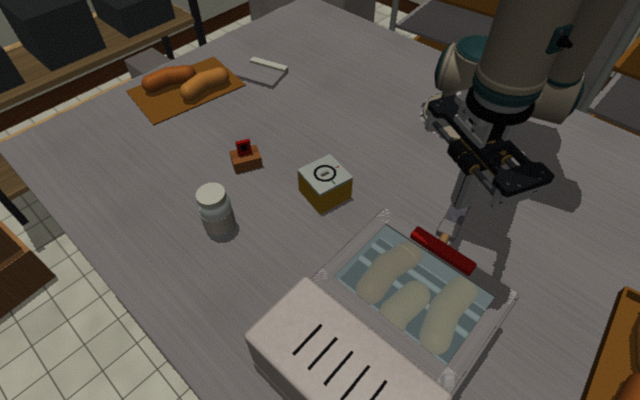

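>>> move_arm(plan="0 -4 0 0 0 0 3;0 -4.5 0 0 0 0 3;0.1 -4.5 0 0 0 0 3;0.2 -4.5 0 0 0 0 3;0.2 -4.5 0 0 0 0 3;0.2 -4.5 0 0 0 0 3;0.2 -4.5 0 0 0 0 3;0.2 -4.5 -1 0 0 0 4;0.2 -4.5 -1 0 0 0 6;0.2 -4.5 -1 0 0 0 6;0.1 -4.5 -2 0 0 0 6;0 -4 -2 0 0 0 6")

```text
t: 7.65
eef_pos: [0.531, -0.3009, 0.1909]
tcp_rot: [-1.571, -0.001, -0.452]
wrist_force: [1.0, 0.1, -0.5]
finger_gap: 0.0595
```

>>> move_arm(plan="0 0 0 0 0 0 6;0 0 0 0 0 0 6")

```text
t: 7.85
eef_pos: [0.5303, -0.2987, 0.1905]
tcp_rot: [-1.569, 0.003, -0.453]
wrist_force: [0.2, -0.7, 1.0]
finger_gap: 0.06
```

```bash
python3 - <<'E'
from h import *
o=ctrl.get_obs(); print(o['t'],o['joints'].round(3),o['eef_pos'],o['tcp_rot'])
_,K,T=snap('wrist','w5.png'); np.savez('w5.npz',K=K,T=T)
print(ctrl.recognise('wrist','key_center'),ctrl.recognise('wrist','key_stand'))
_,K,T=snap('scene','s5.png');np.savez('s5.npz',K=K,T=T)
_,K,T=snap('top','t5.png');np.savez('t5.npz',K=K,T=T)
E
```

```text
7.85 [-6.280e-01  3.360e-01  1.453e+00  1.000e-03  1.355e+00 -1.746e+00] [ 0.5303482  -0.29866205  0.19048933] [-1.56949662  0.00252099 -0.45280863]
[{'at': [318.2, 190.9], 'confidence': 0.62}] [{'at': [312.1, 176.2], 'confidence': 0.59}]
```

View pics/w5.png

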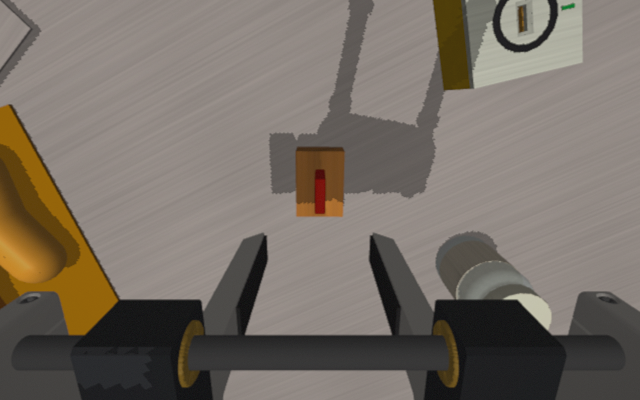

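```bash
python3 - <<'E'
from h import *
from scipy.optimize import least_squares
d=np.load('w5.npz');K,T=d['K'],d['T']
a=cv2.imread('pics/w5.png'); 
cv2.imwrite('pics/w5c.png',cv2.resize(a[135:230,260:380],None,fx=6,fy=6,interpolation=cv2.INTER_CUBIC))
s=np.array([[296,149],[344,149],[344,216],[296,216]])
q=np.array([onz(K,T,p,.034)[:2] for p in s]); print(q.round(4),q.mean(0))
for i,j in((0,3),(1,2),(0,1),(3,2)): v=q[i]-q[j]; print(np.linalg.norm(v),np.degrees(np.arctan2(v[1],v[0])))
b=cv2.resize(a[0:60,470:600],None,fx=6,fy=6,interpolation=cv2.INTER_CUBIC); cv2.imwrite('pics/w5h.png',b)
E
```

```text
[[ 0.4879 -0.3028]
 [ 0.5091 -0.2593]
 [ 0.5743 -0.2893]
 [ 0.5517 -0.3355]] [ 0.53077637 -0.29669616]
0.07172505002534259 152.91236960491273
0.07175821085671298 155.2704410078673
0.04844239010197981 -116.03004903739507
0.05139485883824257 -116.06003234615746
```

View pics/w5c.png

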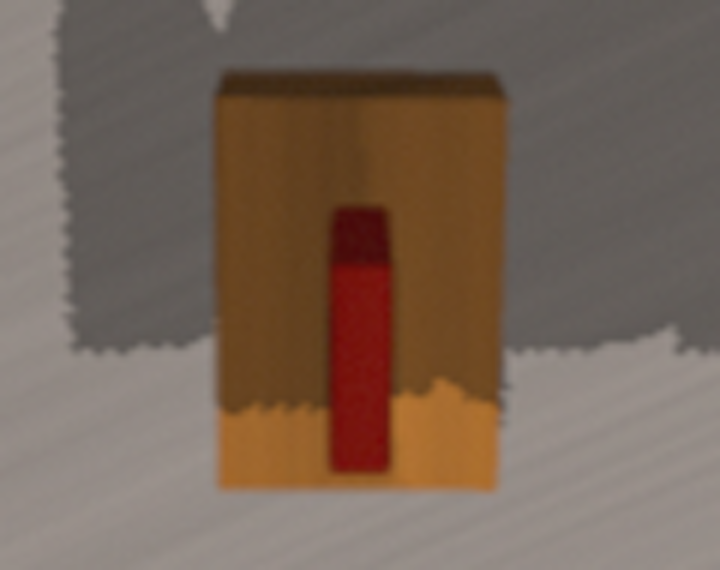

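View pics/w5h.png

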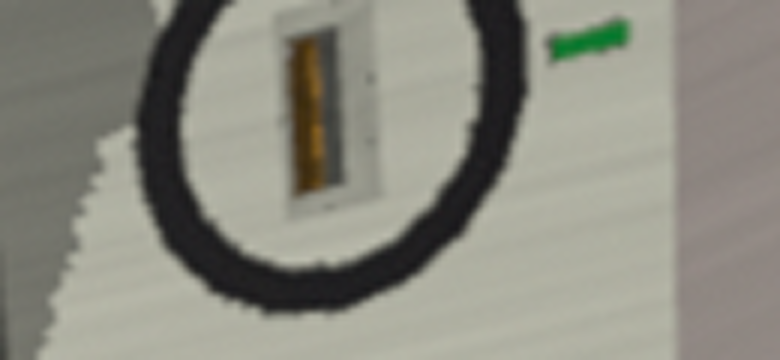

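```bash
python3 - <<'E'
from h import *
d=np.load('w5.npz');K,T=d['K'],d['T']
k=np.array([(330,262),(390,262),(390,470),(330,470)])/6+[260,135]
q=np.array([onz(K,T,p,.078)[:2] for p in k]); print(q.mean(0)); v=q[3]-q[0]+q[2]-q[1]; print(np.degrees(np.arctan2(v[1],v[0])),np.linalg.norm(v)/2,np.linalg.norm(q[0]-q[1]))
h=np.array([(275,18),(372,0),(380,198),(290,215)])/6+[470,0]
q=np.array([onz(K,T,p,.072)[:2] for p in h]); print(q.mean(0)); v=q[3]-q[0]+q[2]-q[1]; print(np.degrees(np.arctan2(v[1],v[0])),np.linalg.norm(v)/2,np.linalg.norm(q[0]-q[1]))
s=np.array([(216,97),(506,97),(497,490),(219,490)])/6+[260,135]
q=np.array([onz(K,T,p,.034)[:2] for p in s]); print(q.mean(0)); v=q[3]-q[0]+q[2]-q[1]; print(np.degrees(np.arctan2(v[1],v[0])),np.linalg.norm(v)/2,np.linalg.norm(q[0]-q[1]))
E
```

```text
[ 0.5314654  -0.29744466]
-25.90873277883224 0.03301705706519817 0.009000332525169836
[ 0.47104232 -0.08446356]
-12.372590514341635 0.024534398818597786 0.012685952163065738
[ 0.5320607  -0.29742501]
-26.337081944163213 0.07029441798732233 0.048869702138803074
```

>>> move_arm(plan="0.1 0.1 -3 0 0 0 4;0 0 -3 0 0 0 4;0 0 -3 0 0 0 4;0 0 -3 0 0 0 4;0 0 -2 0 0 0 4;0 0 -1.05 0 0 0 4;0 0 0 0 0 0 4;0 0 0 0 0 0 4")

```text
t: 8.9
eef_pos: [0.5327, -0.2974, 0.0427]
tcp_rot: [-1.571, -0.002, -0.45]
wrist_force: [-0.5, 0.2, -0.3]
finger_gap: 0.0399
```

```bash
python3 - <<'E'
from h import *
o=ctrl.get_obs(); print(o['t'],o['joints'].round(3),o['eef_pos'],o['tcp_rot'],o['wrist_force'])
snap('wrist','w6.png')
E
```

```text
8.9 [-0.623  0.454  1.66   0.     1.025 -1.744] [ 0.53274069 -0.29744145  0.04265578] [-1.57100694 -0.00200932 -0.45017071] [-0.52515678  0.24779718 -0.26061023]
```

View pics/w6.png

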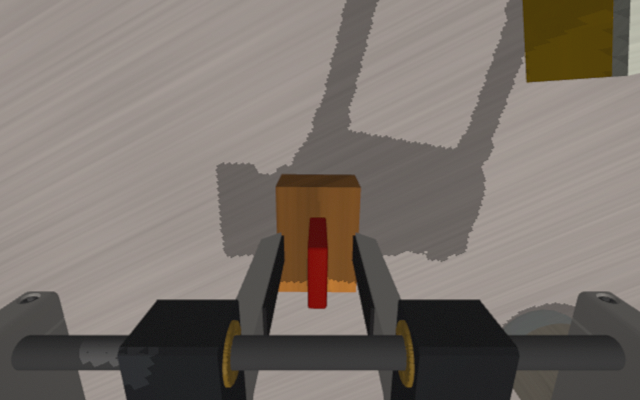

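>>> move_arm(plan="-0.1 0 -0.2 0 0 0 3;0 0 0 0 0 0 2;0 0 0 0 0 0 1;0 0 0 0 0 0 0.5;0 0 0 0 0 0 0.5;0 0 0 0 0 0 0.5;0 0 0 0 0 0 0.5")

```text
t: 9.65
eef_pos: [0.5309, -0.2974, 0.0397]
tcp_rot: [-1.571, -0.0, -0.451]
wrist_force: [0.5, -0.4, 1.9]
finger_gap: 0.01
```

>>> move_arm(plan="0 0 0.5 0 0 0 0;0 0 1 0 0 0 0;0 0 2 0 0 0 0;0 0 2 0 0 0 0;0 0 3 0 0 0 0;0 1 1 0 0 0 0;-0.7 2.5 0 0 0 0.03 0;-0.7 2.5 0 0 0 0.04 0;-0.7 2.5 0 0 0 0.04 0;-0.7 2.5 0 0 0 0.04 0;-0.7 2.5 0 0 0 0.04 0;-0.7 2.5 0 0 0 0.055 0")

```text
t: 10.85
eef_pos: [0.4879, -0.1355, 0.1342]
tcp_rot: [-1.57, 0.001, -0.204]
wrist_force: [-0.7, -0.6, 0.0]
finger_gap: 0.0097
```

```bash
python3 - <<'E'
from h import *
o=ctrl.get_obs(); print(o['t'],o['joints'].round(3),o['eef_pos'],o['tcp_rot'],o['wrist_force'],o['finger_gap'])
_,K,T=snap('wrist','w7.png'); np.savez('w7.npz',K=K,T=T)
E
```

```text
10.85 [-4.090e-01  2.260e-01  1.762e+00  1.000e-03  1.154e+00 -1.776e+00] [ 0.48785993 -0.13546906  0.13422589] [-1.57009788e+00  7.38462632e-04 -2.03760706e-01] [-0.68634177 -0.60853012  0.00259938] 0.00966023939084508
```

View pics/w7.png

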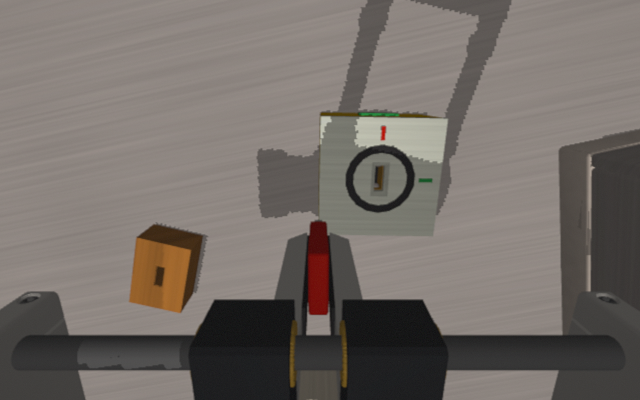

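```bash
python3 - <<'E'
from h import *
a=cv2.imread('pics/w7.png')
cv2.imwrite('pics/w7h.png',cv2.resize(a[105:245,310:455],None,fx=4,fy=4,interpolation=cv2.INTER_CUBIC))
cv2.imwrite('pics/w7k.png',cv2.resize(a[210:320,270:370],None,fx=5,fy=5,interpolation=cv2.INTER_CUBIC))
E
```

```text
(no output)
```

View pics/w7h.png

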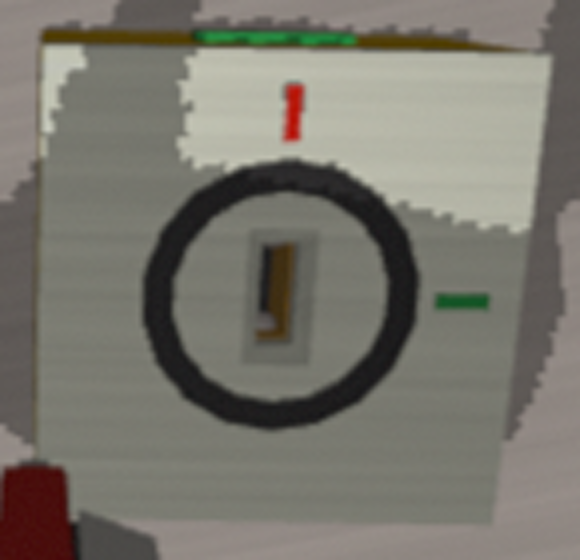

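View pics/w7k.png

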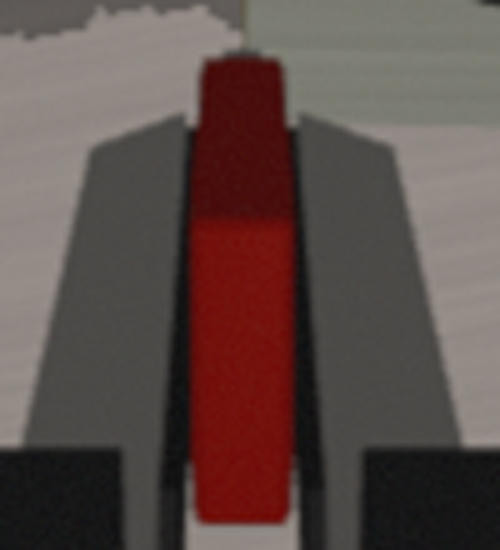

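```bash
python3 - <<'E'
from h import *
from scipy.optimize import least_squares
d=np.load('w7.npz');K,T=d['K'],d['T']
o=lambda p:np.array(p)/4+[310,105]
box=[((42,44),(-1,-1)),((552,52),(-1,1)),((492,524),(1,1)),((36,505),None)]
g=[((42,44),(.045,0)),]
def fit(obs,x0,n=4):
    def f(p):
        M=R.from_euler('zyx',[p[3],*(p[4:6] if len(p)>4 else (0,0))]).as_matrix(); r=[]
        for px,l in obs: r+=list(proj(K,T,np.array(p[:3])+M@np.array(l))[0]-px)
        return r
    s=least_squares(f,x0); return s.x,np.round(s.fun,1)
# slot points on z=.072
h=np.array([(250,231),(318,233),(308,365),(242,362)])/4+[310,105]
q=np.array([onz(K,T,p,.072)[:2] for p in h]); v=q[3]-q[0]+q[2]-q[1]
print('bevel',q.mean(0),np.degrees(np.arctan2(v[1],v[0])),np.linalg.norm(v)/2,np.linalg.norm(q[0]-q[1]))
# circle fit centre via 4 extremes outer
cc=np.array([(142,298),(419,295),(291,158),(273,430)])/4+[310,105]
q=np.array([onz(K,T,p,.072)[:2] for p in cc]);print('ring',q.mean(0),(q[0]+q[1])/2,(q[2]+q[3])/2)
bx=np.array([(42,44),(552,52),(492,524)])/4+[310,105]
q=np.array([onz(K,T,p,.072)[:2] for p in bx]);print('box',(q[0]+q[2])/2,np.linalg.norm(q[0]-q[1]),np.linalg.norm(q[2]-q[1]),[np.degrees(np.arctan2(*(w)[::-1])) for w in (q[0]-q[1],q[2]-q[1])])
k=lambda p:np.array(p)/5+[270,210]
# key: which x end is far (image up)? determine in world: image up direction = -x world end
obs=[(k((190,217)),(-.017,-.005,.022)),(k((293,217)),(-.017,.005,.022)),(k((200,60)),(-.017,-.005,-.022)),(k((283,60)),(-.017,.005,-.022)),(k((197,522)),(.017,-.005,.022)),(k((290,522)),(.017,.005,.022))]
x,r=fit(obs,[.488,-.1355,.15,-.2]); print('key',x,np.degrees(x[3]),r)
x,r=fit(obs,[.488,-.1355,.15,-.2,0,0]); print('key',x,np.degrees(x[3:]),r)
E
```

```text
bevel [ 0.47070122 -0.08486737] -12.49217662192569 0.025195119030780276 0.012529249871037066
ring [ 0.47049706 -0.08452315] [ 0.47032194 -0.08461366] [ 0.47067219 -0.08443264]
box [ 0.47032819 -0.08488974] 0.09023964941423393 0.09031343894268004 [np.float64(-102.62003313341953), np.float64(-12.783119366459353)]
key [ 0.49156549 -0.13627726  0.14515827 -0.20055489] -11.490948491801394 [ 0.1  0.6  0.1  0.5 -0.  -0.4 -0.2 -0.4 -0.5 -0.2  0.4 -0.3]
key [ 4.91465565e-01 -1.36215750e-01  1.45641727e-01 -1.99010838e-01
 -1.36277791e-02  3.65406754e-04] [-11.4024811   -0.78081423   0.02093626] [-0.   0.1  0.1 -0.   0.1  0.1 -0.1 -0.  -0.5 -0.   0.5 -0.1]
```

```bash
python3 - <<'E'
from h import *
from scipy.optimize import least_squares
d=np.load('w7.npz');K,T=d['K'],d['T']
k=lambda p:np.array(p)/5+[270,210]
obs=[(k((190,217)),(-.017,-.005,.022)),(k((293,217)),(-.017,.005,.022)),(k((200,60)),(-.017,-.005,-.022)),(k((283,60)),(-.017,.005,-.022)),(k((197,522)),(.017,-.005,.022)),(k((290,522)),(.017,.005,.022))]
for z in (.145,.148,.1505):
    def f(p):
        M=R.from_euler('z',p[2]).as_matrix(); return np.concatenate([proj(K,T,np.array([p[0],p[1],z])+M@np.array(l))[0]-px for px,l in obs])
    s=least_squares(f,[.49,-.135,-.2]); print(z,s.x,s.fun.round(1))
print('cam',T[:3,3])
o=ctrl.get_obs(); print(o['eef_pos'])
snap('scene','s7.png')
a=cv2.imread('pics/s7.png'); cv2.imwrite('pics/s7c.png',cv2.resize(a[100:220,230:390],None,fx=5,fy=5,interpolation=cv2.INTER_CUBIC))
E
```

```text
0.145 [ 0.49164889 -0.13629398 -0.2005551 ] [ 0.1  0.6  0.1  0.5 -0.  -0.3 -0.2 -0.4 -0.4 -0.2  0.4 -0.3]
0.148 [ 0.49006769 -0.13597692 -0.2005509 ] [-0.1  0.4  0.4  0.3 -0.2 -1.1 -0.1 -1.1 -0.6  0.7  0.6  0.6]
0.1505 [ 0.48874943 -0.13571259 -0.20054715] [-0.3  0.2  0.5  0.1 -0.3 -1.7 -0.  -1.8 -0.8  1.5  0.8  1.4]
cam [ 0.40386146 -0.11867507  0.31379558]
[ 0.48558558 -0.1313649   0.13405636]
```

View pics/s7c.png

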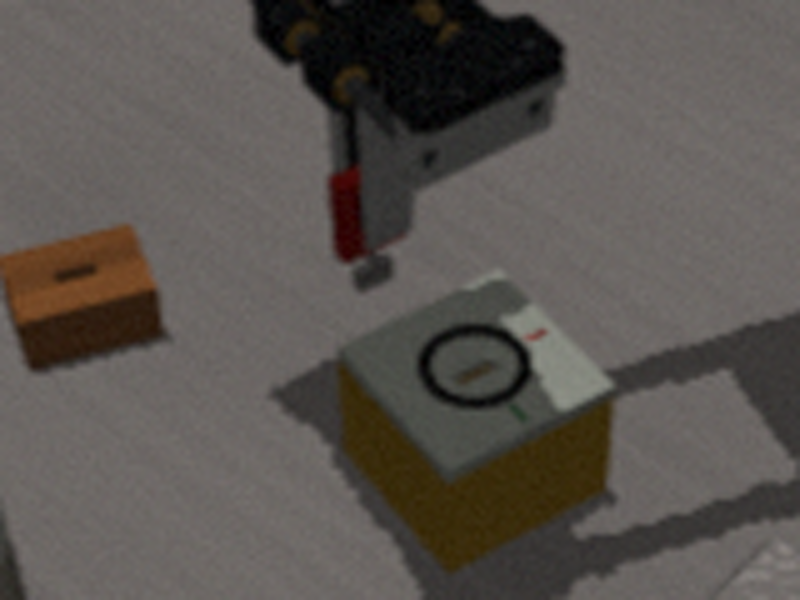

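>>> move_arm(plan="0 0 0 0 0 0 0;0 0 0 0 0 0 0;0 0 0 0 0 0 0")

```text
t: 11.25
eef_pos: [0.4893, -0.1382, 0.1344]
tcp_rot: [-1.571, -0.0, -0.207]
wrist_force: [-0.2, -0.1, -0.2]
finger_gap: 0.0099
```

```bash
python3 - <<'E'
from h import *
o=ctrl.get_obs(); print(o['t'],o['eef_pos'],o['tcp_rot'],o['wrist_force'])
a,K,T=snap('wrist','w8.png'); np.savez('w8.npz',K=K,T=T)
print(ctrl.get_obs()['eef_pos'])
cv2.imwrite('pics/w8h.png',cv2.resize(a[105:245,300:445],None,fx=4,fy=4,interpolation=cv2.INTER_CUBIC))
cv2.imwrite('pics/w8k.png',cv2.resize(a[210:320,270:370],None,fx=5,fy=5,interpolation=cv2.INTER_CUBIC))
E
```

```text
11.25 [ 0.48926563 -0.13821391  0.1344091 ] [-1.57096389e+00 -3.18799273e-04 -2.07005521e-01] [-0.1708801  -0.05351477 -0.23030816]
[ 0.48916147 -0.13820527  0.13436641]
```

View pics/w8h.png

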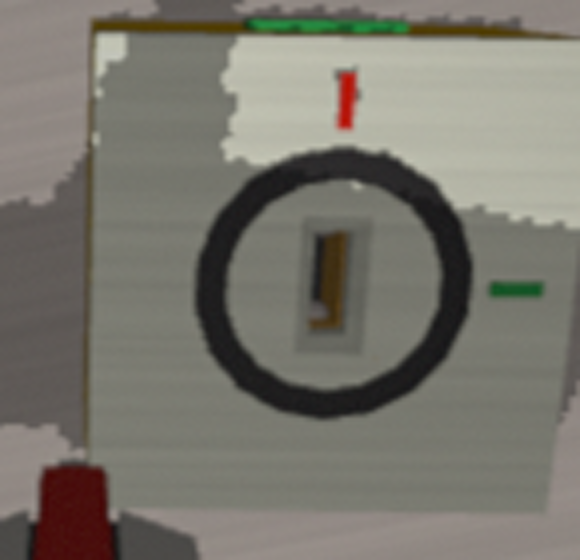

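View pics/w8k.png

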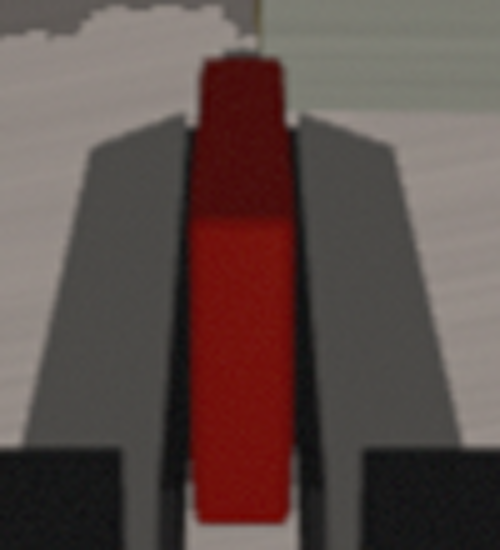

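```bash
cat > m.py <<'E'
from h import *
from scipy.optimize import least_squares
d=np.load('w8.npz');K,T=d['K'],d['T']
off=[300,105]
h=np.array([(302,218),(373,218),(362,353),(295,350)])/4+off
q=np.array([onz(K,T,p,.072)[:2] for p in h]); v=q[3]-q[0]+q[2]-q[1]
print('bevel',q.mean(0),np.degrees(np.arctan2(v[1],v[0])),np.linalg.norm(v)/2,np.linalg.norm(q[0]-q[1]))
cc=np.array([(195,285),(472,283),(345,147),(326,418)])/4+off
q=np.array([onz(K,T,p,.072)[:2] for p in cc]);print('ring',q.mean(0))
k=lambda p:np.array(p)/5+[270,210]
obs=[(k((190,217)),(-.017,-.005,.022)),(k((293,217)),(-.017,.005,.022)),(k((200,60)),(-.017,-.005,-.022)),(k((283,60)),(-.017,.005,-.022)),(k((197,522)),(.017,-.005,.022)),(k((290,522)),(.017,.005,.022))]
for z in (.145,.148,.1505):
    def f(p):
        M=R.from_euler('z',p[2]).as_matrix(); return np.concatenate([proj(K,T,np.array([p[0],p[1],z])+M@np.array(l))[0]-px for px,l in obs])
    s=least_squares(f,[.49,-.135,-.2]); print(z,s.x,np.degrees(s.x[2]),s.fun.round(1))
E
python3 m.py
```

```text
bevel [ 0.47042163 -0.08477247] -12.449185938653178 0.02544899107623665 0.013018540101148234
ring [ 0.47039058 -0.08450252]
0.145 [ 0.49313231 -0.13905068 -0.20335963] -11.651648555154052 [ 0.1  0.7  0.1  0.6  0.  -0.3 -0.2 -0.4 -0.4 -0.3  0.4 -0.4]
0.148 [ 0.49154883 -0.13872515 -0.20335862] -11.651590475876198 [-0.1  0.4  0.3  0.3 -0.1 -1.1 -0.1 -1.1 -0.6  0.6  0.6  0.6]
0.1505 [ 0.49022868 -0.13845375 -0.20335768] -11.651536771966201 [-0.3  0.2  0.5  0.1 -0.2 -1.7  0.  -1.8 -0.8  1.5  0.8  1.4]
```

>>> move_arm(plan="-0.5 1.3 0 0 0 -0.005 0;-0.5 1.3 0 0 0 -0.005 0;-0.5 1.4 0 0 0 0 0;-0.5 1.4 0 0 0 0 0;0 0 -1 0 0 0 0;0 0 -0.5 0 0 0 0;0 0 0 0 0 0 0;0 0 0 0 0 0 0;0 0 0 0 0 0 0")

```text
t: 12.2
eef_pos: [0.4692, -0.0838, 0.1195]
tcp_rot: [-1.571, -0.0, -0.216]
wrist_force: [0.3, 0.4, -1.3]
finger_gap: 0.01
```

```bash
python3 - <<'E'
from h import *
o=ctrl.get_obs(); print(o['t'],o['eef_pos'],o['tcp_rot'],o['wrist_force'])
a,K,T=snap('wrist','w9.png'); np.savez('w9.npz',K=K,T=T)
cv2.imwrite('pics/w9c.png',cv2.resize(a[160:320,230:410],None,fx=4,fy=4,interpolation=cv2.INTER_CUBIC))
a,K,T=snap('scene','s9.png'); np.savez('s9.npz',K=K,T=T)
cv2.imwrite('pics/s9c.png',cv2.resize(a[120:220,270:390],None,fx=6,fy=6,interpolation=cv2.INTER_CUBIC))
a,K,T=snap('top','t9.png'); np.savez('t9.npz',K=K,T=T)
cv2.imwrite('pics/t9c.png',cv2.resize(a[190:270,310:410],None,fx=6,fy=6,interpolation=cv2.INTER_CUBIC))
E
```

```text
12.2 [ 0.46918208 -0.08380175  0.11949077] [-1.57083505e+00 -2.23418448e-04 -2.16280810e-01] [ 0.26748967  0.38133539 -1.25568721]
```

View pics/w9c.png

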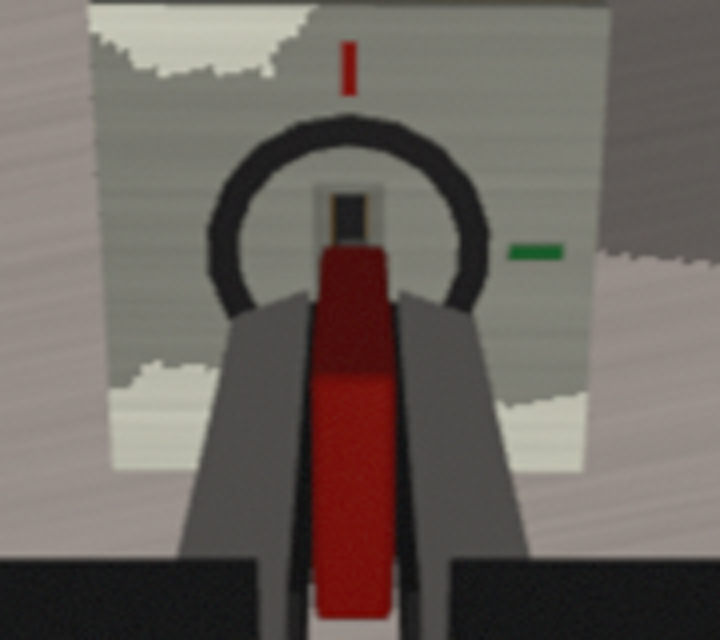

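View pics/s9c.png

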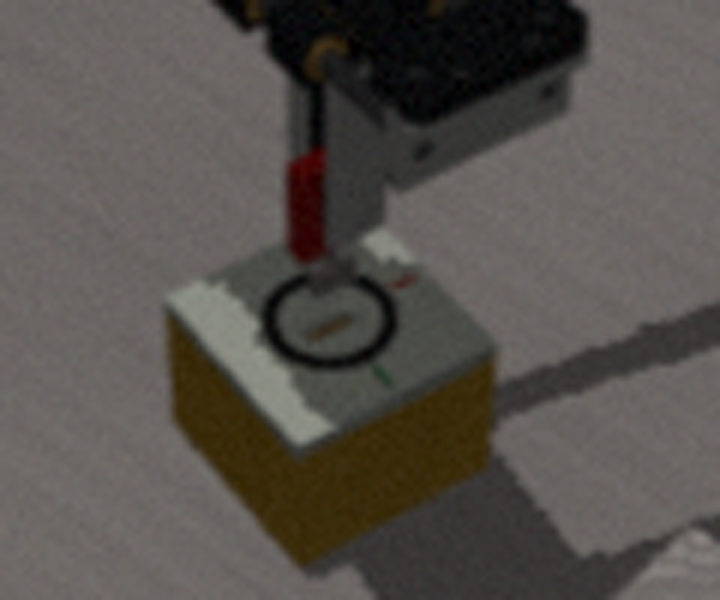

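```bash
python3 - <<'E'
from h import *
d=np.load('s9.npz');K,T=d['K'],d['T']
a=cv2.imread('pics/s9.png'); x0,y0,f=290,130,10
im=cv2.resize(a[130:190,x0:x0+60],None,fx=f,fy=f,interpolation=cv2.INTER_CUBIC)
im=np.clip(im.astype(float)*1.8,0,255).astype(np.uint8)
cols={0:(0,255,0),.003:(255,0,0)}
p=np.array([.4692,-.0838,.1195]); M=R.from_euler('z',-.2163).as_matrix()
def poly(P,c):
    q=(proj(K,T,P)+.5-[x0,y0])*f-.5; cv2.polylines(im,[q.round().astype(int)],True,c,1)
for dx,c in cols.items():
    for s in (-1,1):
        poly(p+np.array([[u,s*.0025,w] for u,w in ((dx-.009,-.020+.0163+.0),(dx+.009,-.020+.0163),(dx+.009,-.047+.0163),(dx-.009,-.047+.0163))])@M.T,c)
    poly(p+np.array([[u,-.005,w+.0163] for u,w in ((dx-.017,.022),(dx+.017,.022),(dx+.017,-.022),(dx-.017,-.022))])@M.T,c)
Mh=R.from_euler('z',np.radians(-12.4)).as_matrix()
h=np.array([.4705,-.0847,.072])
poly(h+np.array([[.01,.0035,0],[.01,-.0035,0],[-.01,-.0035,0],[-.01,.0035,0]])@Mh.T,(0,255,255))
poly(h+np.array([[.045,.045,0],[.045,-.045,0],[-.045,-.045,0],[-.045,.045,0]])@Mh.T,(0,255,255))
cv2.imwrite('pics/ov9.png',im)
E
```

```text
(no output)
```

View pics/ov9.png

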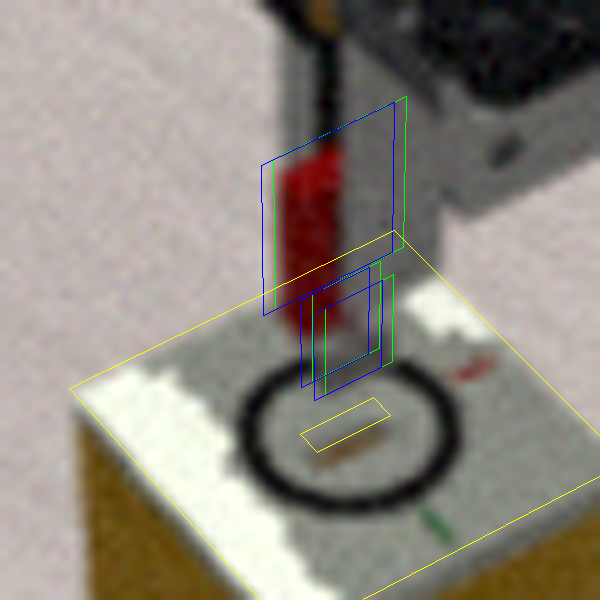

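>>> move_arm(plan="0.05 -0.07 -0.5 0 0 0 0;0 0 -0.5 0 0 0 0;0 0 -0.5 0 0 0 0;0 0 -0.3 0 0 0 0;0 0 -0.3 0 0 0 0;0 0 0 0 0 0 0;0 0 0 0 0 0 0")

```text
t: 13.05
eef_pos: [0.4694, -0.084, 0.0985]
tcp_rot: [-1.571, -0.0, -0.216]
wrist_force: [1.4, -0.0, -0.6]
finger_gap: 0.0096
```

>>> move_arm(plan="0 0 -0.3 0 0 0 0;0 0 -0.2 0 0 0 0;0 0 -0.2 0 0 0 0;0 0 0 0 0 0 0;0 0 0 0 0 0 0")

```text
t: 13.55
eef_pos: [0.4693, -0.084, 0.0914]
tcp_rot: [-1.571, 0.0, -0.216]
wrist_force: [-0.5, -0.2, -0.8]
finger_gap: 0.0098
```

>>> move_arm(plan="0 0 -0.2 0 0 0 0;0 0 -0.2 0 0 0 0;0 0 0 0 0 0 0;0 0 0 0 0 0 0")

```text
t: 13.95
eef_pos: [0.4705, -0.0843, 0.0877]
tcp_rot: [-1.571, -0.002, -0.216]
wrist_force: [2.6, -0.1, -1.2]
finger_gap: 0.01
```

```bash
python3 - <<'E'
from h import *
o=ctrl.get_obs(); print(o['t'],o['eef_pos'],o['wrist_force'],o['moment'])
a,K,T=snap('wrist','w10.png')
b,K,T=snap('scene','s10.png')
A=cv2.resize(a[190:310,250:390],None,fx=4,fy=4,interpolation=cv2.INTER_CUBIC)
B=cv2.resize(b[130:210,280:360],None,fx=6,fy=6,interpolation=cv2.INTER_CUBIC)
cv2.imwrite('pics/w10c.png',A);cv2.imwrite('pics/s10c.png',B)
E
```

```text
13.95 [ 0.47045766 -0.08429349  0.08768325] [ 2.570734   -0.13517613 -1.18406727] [-0.00440067 -0.8025803  -0.01291168]
```

View pics/w10c.png

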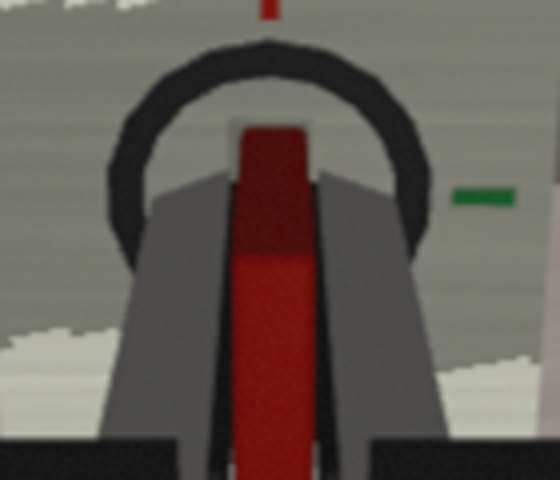

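View pics/s10c.png

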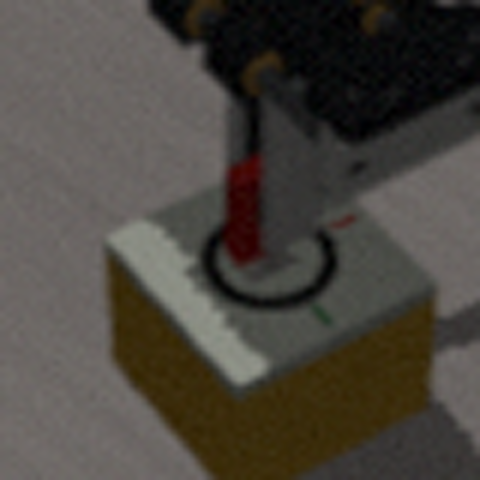

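>>> move_arm(plan="0.05 -0.03 -0.2 0 0 0 0;0 0 -0.2 0 0 0 0;0 0 0 0 0 0 0;0 0 0 0 0 0 0")

```text
t: 14.45
eef_pos: [0.4697, -0.0841, 0.0842]
tcp_rot: [-1.57, 0.0, -0.216]
wrist_force: [1.5, 1.3, 5.2]
finger_gap: 0.0097
```

>>> move_arm(plan="0 0 -0.15 0 0 0.03 0;0 0 -0.15 0 0 -0.06 0;0 0 -0.15 0 0 0.06 0;0 0 -0.1 0 0 -0.03 0;0 0 0 0 0 0 0")

```text
t: 14.95
eef_pos: [0.4692, -0.0844, 0.0777]
tcp_rot: [-1.571, 0.001, -0.218]
wrist_force: [0.5, -1.0, -0.0]
finger_gap: 0.01
```

>>> move_arm(plan="0 0 -0.1 0 0 0.02 0;0 0 -0.1 0 0 -0.04 0;0 0 0 0 0 0.02 0;0 0 0 0 0 0 0")

```text
t: 15.35
eef_pos: [0.4694, -0.0844, 0.0776]
tcp_rot: [-1.571, 0.0, -0.216]
wrist_force: [-2.5, 0.7, 14.4]
finger_gap: 0.0097
```

```bash
python3 - <<'E'
from h import *
o=ctrl.get_obs(); print(o['t'],o['joints'].round(3),o['eef_pos'],o['wrist_force'],o['moment'])
a,K,T=snap('wrist','w11.png')
b,K,T=snap('scene','s11.png')
A=cv2.resize(a[190:310,250:390],None,fx=4,fy=4,interpolation=cv2.INTER_CUBIC)
B=cv2.resize(b[130:210,280:360],None,fx=6,fy=6,interpolation=cv2.INTER_CUBIC)
cv2.imwrite('pics/w11c.png',A);cv2.imwrite('pics/s11c.png',B)
E
```

```text
15.35 [-0.324  0.243  1.903 -0.     0.995 -1.678] [ 0.46941713 -0.08436637  0.07757924] [-2.52975555  0.73805289 14.4011492 ] [ 0.15322527  0.38150135 -0.04132089]
```

View pics/w11c.png

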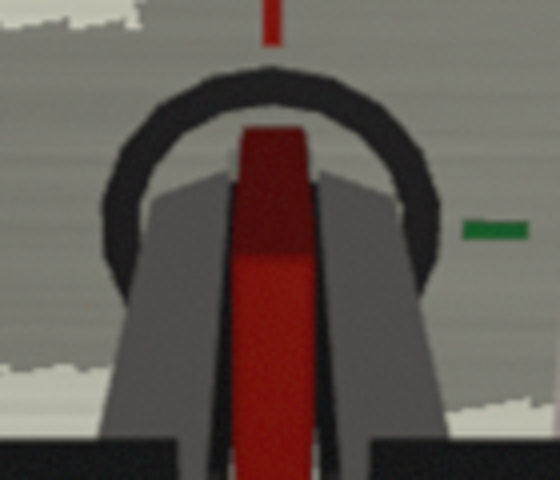

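View pics/s11c.png

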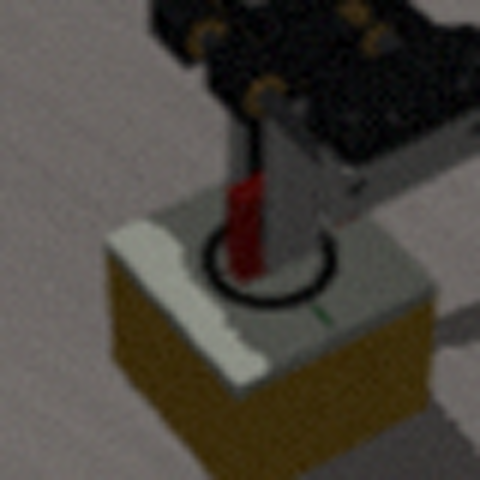

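>>> move_arm(plan="0 0 0.05 0 0 -0.1 0;0 0 0 0 0 -0.13 0;0 0 0 0 0 -0.13 0;0 0 0 0 0 -0.13 0;0 0 0 0 0 0 0")

```text
t: 15.95
eef_pos: [0.4698, -0.0839, 0.0777]
tcp_rot: [-1.57, 0.0, -0.708]
wrist_force: [-1.3, 0.9, 9.9]
finger_gap: 0.01
```

>>> move_arm(plan="0.02 0.02 0 0 0 -0.13 0;0 0 0 0 0 -0.13 0;0.02 0.02 0 0 0 -0.13 0;0 0 0 0 0 -0.13 0;0 0 0 0 0 0 0")

```text
t: 16.45
eef_pos: [0.4706, -0.0833, 0.0777]
tcp_rot: [-1.569, 0.001, -1.229]
wrist_force: [0.3, 2.8, 10.7]
finger_gap: 0.0098
```

```bash
python3 -c "
from h import *
o=ctrl.get_obs(); print(o['eef_pos'],o['tcp_rot'],o['wrist_force'],o['moment'])"
```

```text
[ 0.47064816 -0.08330873  0.07769234] [-1.56921899e+00  5.13996031e-04 -1.22865810e+00] [ 0.29977522  2.79250624 10.66111156] [ 0.41431458 -0.05941842 -0.03289097]
```

>>> move_arm(plan="0.02 -0.02 0 0 0 -0.13 0;0 -0.02 0 0 0 -0.13 0;0.02 0 0 0 0 -0.13 0;0 0 0 0 0 -0.13 0;0 0 0 0 0 -0.1 0;0 0 0 0 0 0 0;0 0 0 0 0 0 0")

```text
t: 17.15
eef_pos: [0.4718, -0.0833, 0.0777]
tcp_rot: [-1.569, 0.002, -1.847]
wrist_force: [1.2, 3.0, 9.1]
finger_gap: 0.0098
```

```bash
python3 - <<'E'
from h import *
o=ctrl.get_obs(); print(o['t'],o['joints'].round(3),o['eef_pos'],o['tcp_rot'],o['wrist_force'],o['moment'])
a,K,T=snap('wrist','w12.png')
b,K,T=snap('scene','s12.png'); snap('top','t12.png')
A=cv2.resize(a[190:310,250:390],None,fx=4,fy=4,interpolation=cv2.INTER_CUBIC)
cv2.imwrite('pics/w12c.png',A)
E
```

```text
17.15 [-0.322  0.245  1.901  0.003  0.994 -0.048] [ 0.47182099 -0.08333988  0.07771309] [-1.56854148  0.00237931 -1.84692775] [1.21256318 3.02904564 9.12020109] [ 0.62539664 -0.32215815  0.02579945]
```

View pics/w12c.png

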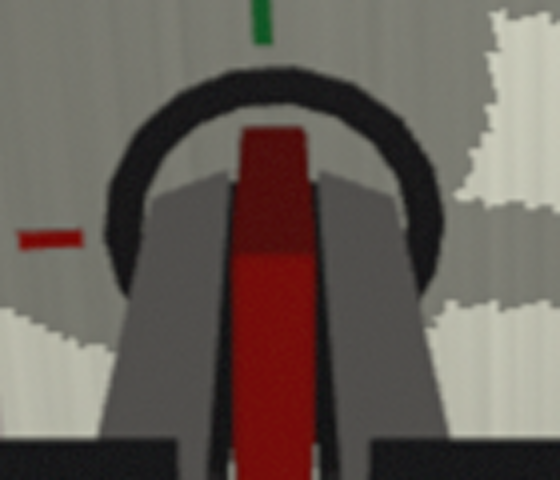

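View pics/s12.png

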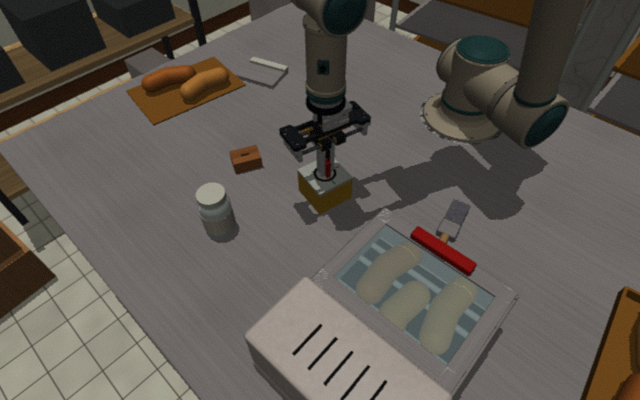

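View pics/t12.png

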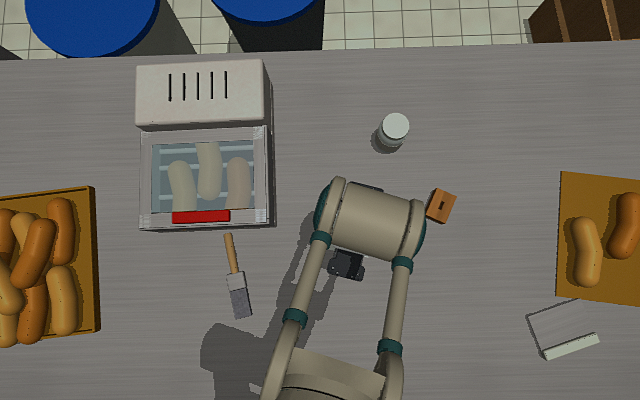

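>>> move_arm(plan="0 -0.02 0 0 0 -0.04 0;0 0 0 0 0 0 0;0 0 0 0 0 0 0;0 0 0 0 0 0 0;0 0 0 0 0 0 0")

```text
t: 17.8
eef_pos: [0.4719, -0.0834, 0.0777]
tcp_rot: [-1.569, 0.003, -1.887]
wrist_force: [1.2, 3.8, 8.7]
finger_gap: 0.0098
```

```bash
python3 - <<'E'
from h import *
o=ctrl.get_obs(); print(o['t'],o['eef_pos'],o['tcp_rot'],o['wrist_force'],o['moment'],o['finger_gap'])
a,K,T=snap('wrist','w13.png')
cv2.imwrite('pics/w13c.png',cv2.resize(a[190:310,250:390],None,fx=4,fy=4))
E
```

```text
17.8 [ 0.47190451 -0.08339636  0.07771368] [-1.56854001  0.00278158 -1.8868689 ] [1.17747468 3.79670781 8.71376772] [ 0.70491947 -0.33074488  0.04220264] 0.009789854705527568
```

View pics/w13c.png

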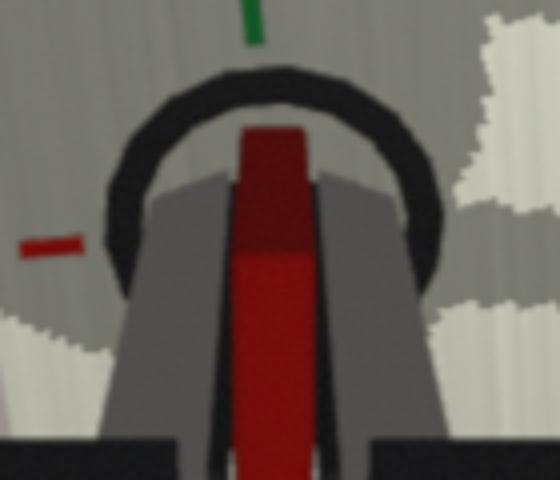

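```bash
python3 -c "
from h import *
print(ctrl.hand_in()); print(ctrl.get_obs()['eef_pos'],ctrl.get_obs()['tcp_rot'])"
```

```text
the job is handed in; nothing more can be done
None
the job is handed in; nothing more can be done
```

I closed the guard, pushed the key home and turned it clockwise, then handed in at about 17.8 s with the key still gripped and held turned. The hand-in gave no verdict, so these are my own readings:

- **Guard:** I pressed the red bar down until it stopped with the tool at 0.1446 m, against 0.1445 m expected when shut, at 14 N. It still looked shut in the last top and scene pictures. I did not measure the angle directly.
- **Key home:** I seated it with a small wiggle. It stopped hard at the expected depth (tool at 0.0776 m), with about 14 N pressing down.
- **Turn:** I turned the key about 1.67 rad. Allowing 0.1 rad of slack, that puts the lock cylinder at roughly 1.57 rad. The cylinder angle is inferred from the tool; the moment reading was too noisy to confirm the end stop.
- **Final hold:** The finger gap is 9.8 mm on the 10 mm head, the key is still in line with the fingers, and about 9 N presses it down. There was also about 4 N of sideways force.
- **Jar and brush:** Both looked unmoved in the last pictures.

One check disagreed: the wrist camera put the key 1 to 3 mm further along its width in the grip than the stand position and the scene camera did. I used a value close to the stand and scene figures, and the key went in.

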